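# Close the shoe carton and present the cedar ball on its tray

## Task

Get a customer's order ready to hand over: fold the open shoe carton shut, the short flap down first and then the long flap down over it. Then pick up the counter tray by its upright handle board and carry it level over the carton, so that the loose cedar ball stays in its round pocket and you never touch the ball, and finish while holding the tray still and level about a hand's breadth (9 cm) clear above the middle of the closed carton, for the customer to take the ball; do not put it down or let go. Leave everything else on the counter where it is.

Things in the scene. Friction and masses are not known exactly. Their poses are not given: they have to be found in the camera images.
- carton: open cardboard shoe carton with a pair of shoes in it, fixed to the counter: 270 mm long (its x) x 170 mm wide (its y), walls 100 mm high, 4 mm thick. Origin: centre of its underside; z up. The flaps are hinged along its two long walls. It may stand on either side of the counter
- short_flap (a joint): angle in rad of the short top flap (70 mm from hinge to free edge, 268 mm long, 4 mm thick), hinged along the carton's -y wall. 0: lying shut, level, pointing in to the carton's +y; 1.57: standing straight up; more: leaning outward, at most 2.3. A light, limp hinge with slight friction (about 0.04 N m): it stays where it is left and stops at 0
- long_flap (a joint): angle in rad of the long top flap (125 mm from hinge to free edge, 268 mm long, 4 mm thick), hinged along the carton's +y wall; shut it points to the carton's -y and lies over the short flap, its top 108 mm above the counter. Angles and hinge as for the short flap
- short_flap_hinge (a point): middle of the short flap's hinge line, in the carton's frame at (0, -85, 100) mm, axes as the carton's. Shut, the flap's outer face is 4 mm above this point
- long_flap_hinge (a point): middle of the long flap's hinge line, in the carton's frame at (0, 85, 104) mm, axes as the carton's. Shut, the flap's outer face is 4 mm above this point
- short_flap_edge (a point): middle of the short flap's free edge (turns with the flap)
- long_flap_edge (a point): middle of the long flap's free edge (turns with the flap)
- tray: loose wooden counter tray, 170 (its x) x 110 (its y) mm, base 8 mm thick with a lip up to 14 mm, 0.22 to 0.45 kg. Origin: centre of its underside, z up. In its middle stands an upright wooden handle board, 12 mm thick (along x), 44 mm wide (along y), its top 115 mm above the underside. On +x a low ring makes the ball's pocket; on -x four flat material samples, tops 16 mm up, are glued on
- handle_top (a point): middle of the top edge of the tray's handle board, 115 mm above the tray's underside, axes as the tray's
- pocket (a point): where the ball's centre belongs: over the pocket's middle, in the tray's frame at (46, 0, 28) mm. The pocket's floor is 8 mm above the tray's underside; its ring is 48 mm wide inside and only 4 mm high, so the ball rolls some 12 mm each way and jumps out when the tray is tipped past about 35 degrees or jerked
- ball_center (a point): centre of the loose cedar wood ball, 40 mm in diameter, 20 to 42 g, in the tray's pocket
- polish_tin: flat round tin with a black lid, 62 mm across, 24 mm high; loose, not part of the job. Origin: centre of its underside
- thread_spool: pale reel of thread, 36 mm across, 50 mm high; loose, not part of the job. Origin: centre of its underside
- brush: wooden shoe brush, 160 x 45 x 46 mm, bristles down; loose, not part of the job. Origin: centre of its underside
- cream_jar: small jar with a black lid, 52 mm across, 50 mm high; loose, not part of the job. Origin: centre of its underside
- bottle: clear bottle, 52 mm across, 140 mm high; loose, not part of the job. Origin: centre of its underside
- loose_shoe: single grey shoe, 260 mm long, 70 mm high; loose, not part of the job. Origin: centre of its underside
- ball: the same ball as a solid; its origin, a point of its surface, turns as it rolls: use ball_center

How it is judged:
By the outcome, as a careful person would: the job done as asked, in the order asked, and still so for the second after the job is handed in, while the arm keeps its last pose, push and grip.
It also fails if it takes over 72 s, if anything falls off the work surface, if the arm or the gripper's body presses on something with over 40 N, if the wrist force passes 120 N, or if a joint passes its speed limit or range.

## Robot

A 6-joint arm with a two-finger parallel gripper is mounted at the origin on the work surface. World frame = base frame: x ahead of the robot, y to its left, z up, the work surface at z = 0. Lengths are in mm, angles in rad, forces in N, time in s.
With the tool pointing down it reaches from about 300 to 875 mm from the base axis. Payload 6.4 kg.
Tool frame: the origin (TCP) lies at the centre of the arm's flange, where the gripper is bolted on; the fingertips stand 173 mm ahead of it and the grasp point (between the pads) lies 155 mm ahead of it; y points along the fingers, z is the direction in which the jaws open and shut, and the axes are right-handed (so a half turn about y gives the same grasp; the last joint's range is limited). The gripper opens to 85 mm and grips with 20 to 120 N. Pads are 22 mm wide; open, the fingers measure 114 mm over their backs; the gripper's body (76 mm by 85 mm) begins 54 mm behind the grasp point. The pads swing forward as they close: fully open they stand 13 mm farther back than shut.
Start: joints at [-0.206, 0.181, 1.607, -0, 1.354, -0.206], TCP at [575.015, 0.014, 404.688] pointing down, gripper open.
Joint ranges: [-2.99, 2.99], [-0.89, 2.07], [0.3, 2.58], [-1.14, 4.28], [0, 2.63], [-3.12, 3.12]. Speed limits (rad/s): [2.57, 2.57, 3.01, 3.14, 3.14, 3.14].

## Interface

Orientations are given as a 3x3 rotation matrix whose columns are the frame's x, y, z axes.
In Python, from bench import * gives the robot as it stands.
- The arm moves only by the tool carry_out, never from a script. Its argument "commands" is a list of rows, each a list of 4 numbers: the shift along the tool's x, y, z in mm, then the turn about the tool's y in rad. In form: [[tx, ty, tz, twist], ...]. A call has 1 to 8 rows; each row is the pose to reach, as a shift and turn from the pose commanded when the call began, along the tool's axes at that moment; what a row does not reach only later rows make up. A row lasts 1/8 s, in which the tool goes at most 62.5 mm and 10.7 degrees, less where a joint would pass 70% of its speed; a pose out of reach is approached as far as the arm can. A call with a gripper value outside its range is refused whole. "fingers" is the opening, from -1 (shut) to 1 (fully open), set as the call begins (left out, the last holds). The fingers move at their own pace and stop on an object; the grip force is fixed at half the most. Time passes only in rows, so rows that repeat a pose let the fingers close. It gives the time, the measured TCP pose, the force and the opening at its end, in the units of the state.
- get_obs(): the state, without advancing time (a new reading comes with each control period).
- get_image(name): name is "scene" or "side" or "wrist"; returns a dict with "image" (480x640x3 uint8, red, green, blue), "range_z" (480x640 float32, mm along the optical axis (not along the pixel's ray), 0 where there is no reading), "fx", "fy", "cx", "cy" (pixels), "extrinsics" (4x4, takes a point from camera to world coordinates). Camera axes: x right, y down, z forward; pixel columns grow to the right and rows downward; lengths in mm; the calibration is good to about 2 mm. A picture is of the moment at which its call begins.
- finish_job(): hands the job in, once; it reports no verdict.
The state is a dict: "clock": time; "joints": joint angles; "qd": joint speeds; "joint_torque": joint torques, N m; "tool_pos": TCP position; "orientation": TCP orientation; "wrist_force": force on the tool from outside, world axes, zero at the start; "moment": the same for the moment, N m; "width": opening from 0.0 (shut) to 1.0 (fully open).
Only numpy, scipy, OpenCV 4.12 (cv2) and the standard library are available. Lean on these libraries where they do the work, as an engineer would, in place of code of your own. Each camera call takes 0.05 s, during which the arm holds its last target.

## Working session

There is one attempt and no reset: what is moved stays moved. The work goes in short steps, Python scripts to look and compute and a tool call to move; the robot and the scene stay as the last step left them, time stands still between calls to the robot, and variables do not carry over. Pictures are saved under pics/ and viewed, and the job is handed in when it is done.

Besides the shell and the picture viewer there is one more tool, called after "Emit:" by a JSON object that holds its "name" and its "arguments", one argument or row to a line. carry_out: Moves the arm, as the interface text tells. Its arguments: {"type":"object","properties":{"commands":{"type":"array"},"fingers":{"type":"number"}},"required":["commands"]}

```bash
mkdir -p pics; ls; cat > h.py <<'E'
from bench import *
import numpy as np, cv2
def snap(n,tag):
    d=get_image(n); cv2.imwrite(f'pics/{tag}.png',d['image'][:,:,::-1]); np.savez(f'pics/{tag}.npz',**d); return d
def cloud(d):
    z=d['range_z'].astype(float); v,u=np.mgrid[:480,:640]
    p=np.stack([(u-d['cx'])/d['fx']*z,(v-d['cy'])/d['fy']*z,z,np.ones_like(z)],-1)@np.array(d['extrinsics']).T
    p=p[...,:3]; p[z<=0]=np.nan; return p
E
python3 - <<'E'
from h import *
o=get_obs(); print({k:np.round(v,3).tolist() for k,v in o.items()})
for n in ['scene','side','wrist']:
    d=snap(n,n+'0'); print(n,np.round(d['extrinsics'],2).tolist(),d['fx'])
E
```

```text
pics
{'clock': 0.0, 'joints': [-0.206, 0.182, 1.608, 0.0, 1.354, -0.206], 'qd': [-0.002, 0.0, -0.0, 0.001, 0.001, -0.0], 'joint_torque': [0.0, -44.487, -35.134, -0.0, 0.009, 0.0], 'tool_pos': [574.751, 0.06, 403.774], 'orientation': [[-0.0, -0.002, 1.0], [-1.0, 0.0, -0.0], [-0.0, -1.0, -0.002]], 'wrist_force': [-0.587, 0.722, -0.341], 'moment': [-0.017, 0.011, 0.018], 'width': 0.999}
scene [[0.33, 0.82, -0.47, 1322.03], [0.94, -0.28, 0.17, -261.92], [0.01, -0.5, -0.87, 1440.45], [0.0, 0.0, 0.0, 1.0]] 607.5583896196413
side [[0.23, -0.62, 0.75, -515.99], [-0.97, -0.15, 0.18, -230.0], [-0.0, -0.77, -0.64, 1003.7], [0.0, 0.0, 0.0, 1.0]] 435.73336935738047
wrist [[1.0, 0.0, -0.0, 575.28], [0.0, -0.95, -0.3, 77.56], [-0.0, 0.3, -0.95, 374.28], [0.0, 0.0, 0.0, 1.0]] 353.03435067557245
```

View pics/scene0.png

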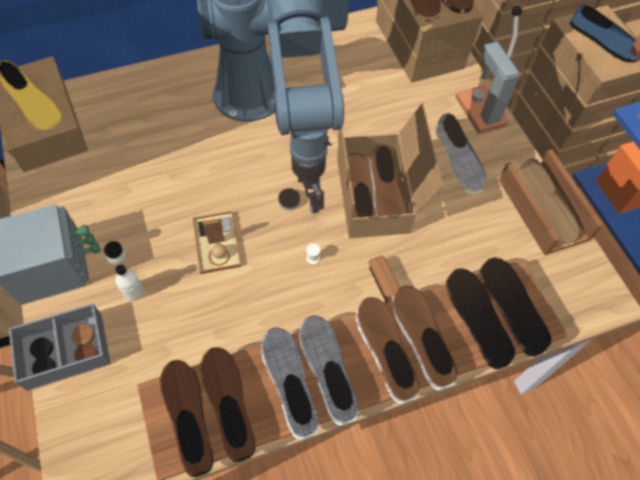

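View pics/side0.png

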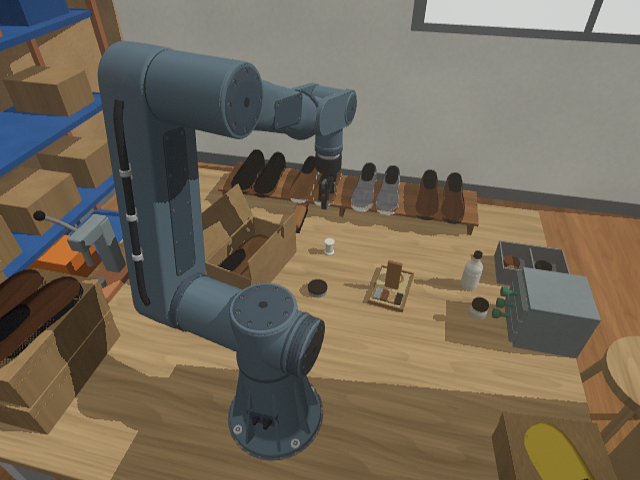

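View pics/wrist0.png

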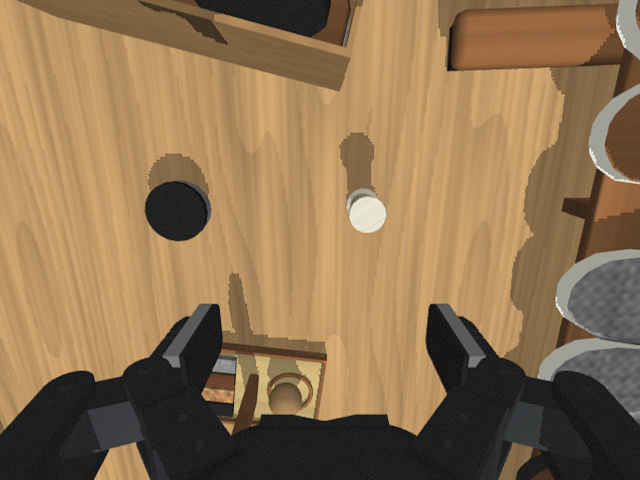

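The scene shows the carton at about (380,180), with a tall flap at (415,160) and the tray at (218,242). The side view shows the handle board at (394,272). Next I'll build a height map.

```bash
cat > top.py <<'E'
import sys
from h import *
def topmap(tags,x0=250,x1=900,y0=-300,y1=500,s=1,zmax=350):
    H=np.full((x1-x0,y1-y0),-1.);C=np.zeros((x1-x0,y1-y0,3),np.uint8)
    for t in tags:
        d=dict(np.load(f'pics/{t}.npz')); p=cloud(d).reshape(-1,3); c=d['image'].reshape(-1,3)
        m=np.isfinite(p[:,0])&(p[:,2]<zmax)
        p=p[m];c=c[m]
        i=((p[:,0]-x0)).astype(int); j=((y1-p[:,1])).astype(int)
        k=(i>=0)&(i<x1-x0)&(j>=0)&(j<y1-y0)
        for a,b,z,cc in zip(i[k],j[k],p[k][:,2],c[k]):
            if z>H[a,b]: H[a,b]=z;C[a,b]=cc
    return H,C
if __name__=='__main__':
    H,C=topmap(sys.argv[2:])
    k=np.ones((3,3),np.uint8)
    Hd=cv2.dilate(H.astype(np.float32),k); 
    im=cv2.applyColorMap(np.clip(Hd,0,220).astype(np.uint8),cv2.COLORMAP_TURBO); im[Hd<0]=0
    im=im[::-1]  # x up, y left
    for x in range(300,900,100): cv2.line(im,(0,900-x),(799,900-x),(255,255,255),1)
    for y in range(-300,500,100): cv2.line(im,(500-y,0),(500-y,649),(255,255,255),1)
    im=cv2.resize(im,(738,600)); cv2.imwrite(sys.argv[1],im)
E
python3 top.py pics/top0.png scene0 side0 wrist0
```

```text
Traceback (most recent call last):
  File "top.py", line 20, in <module>
    for x in range(300,900,100): cv2.line(im,(0,900-x),(799,900-x),(255,255,255),1)
                                 ~~~~~~~~^^^^^^^^^^^^^^^^^^^^^^^^^^^^^^^^^^^^^^^^^^
cv2.error: OpenCV(4.12.0) :-1: error: (-5:Bad argument) in function 'line'
> Overload resolution failed:
>  - Layout of the output array img is incompatible with cv::Mat
>  - Expected Ptr<cv::UMat> for argument 'img'
```

```bash
sed -i 's/im=im\[::-1\]/im=im[::-1].copy()/' top.py
python3 top.py pics/top0.png scene0 side0 wrist0
```

```text
(no output)
```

View pics/top0.png

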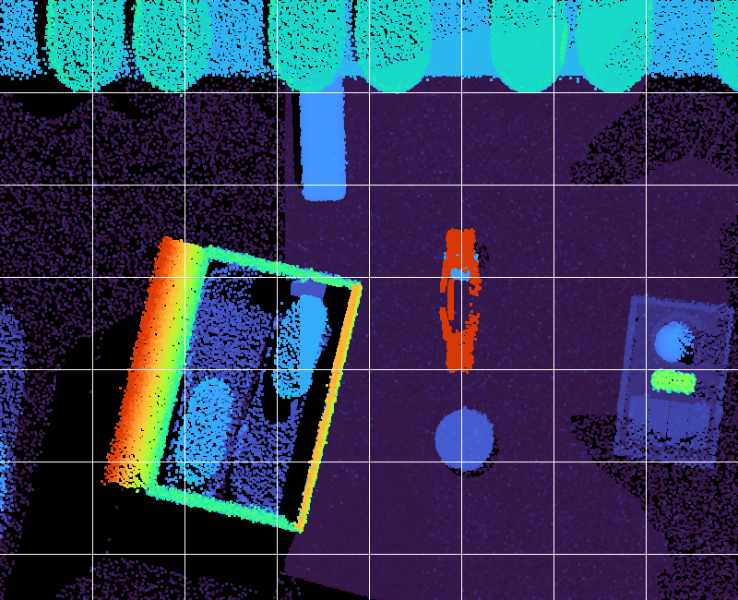

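```bash
cat > fit.py <<'E'
from h import *
from scipy.optimize import least_squares
P=[];T=[]
for k,t in enumerate(['scene0','side0','wrist0']):
    p=cloud(dict(np.load(f'pics/{t}.npz'))).reshape(-1,3); p=p[np.isfinite(p[:,0])]; P.append(p); T.append(np.full(len(p),k))
P=np.vstack(P);T=np.hstack(T)
def loc(p,c):
    a=c[2];d=p[:,:2]-c[:2]
    return np.c_[d@[np.cos(a),np.sin(a)],d@[-np.sin(a),np.cos(a)],p[:,2]]
c=np.array([480,224,-.24])
for it in range(6):
    q=loc(P,c)
    z=q[:,2]
    e1=(abs(abs(q[:,0])-133)<8)&(abs(q[:,1])<75)&(z>95)&(z<104)   # end wall tops, centre 133
    near=(abs(q[:,1]+85)<8)&(abs(q[:,0])<125)&(z>10)&(z<85)       # -y outer face
    far=(abs(q[:,1]-85)<8)&(abs(q[:,0])<125)&(z>10)&(z<85)
    farin=(abs(q[:,1]-81)<4)&(abs(q[:,0])<125)&(z>60)&(z<90)
    end=(abs(abs(q[:,0])-135)<6)&(abs(q[:,1])<75)&(z>10)&(z<85)
    print(c,e1.sum(),near.sum(),far.sum(),farin.sum(),[int((near&(T==k)).sum()) for k in range(3)], q[e1][:,2].mean(), np.median(abs(q[e1&(q[:,0]>0)][:,0])),np.median(abs(q[e1&(q[:,0]<0)][:,0])))
    def f(c):
        q=loc(P,c)
        return np.r_[(abs(q[e1][:,0])-133),q[near][:,1]+85]
    c=least_squares(f,c,loss='soft_l1',f_scale=2).x
q=loc(P,c)
for nm,y0,z0,s in [('short',-85,100,1),('long',85,104,-1)]:
    m=(abs(q[:,0])<125)&(q[:,2]>z0+12)&(q[:,2]<240)&((q[:,1]*s<-50))&(abs(q[:,1])<190)
    w=q[m]; 
    ang=np.arctan2(w[:,2]-z0,(w[:,1]-y0)*s); r=np.hypot(w[:,2]-z0,w[:,1]-y0)
    print(nm,m.sum(),'ang',np.percentile(ang[r>35],[10,50,90]),'rmax',np.percentile(r,99),'zmax',np.percentile(w[:,2],99))
np.save('carton.npy',c); print('carton',c)
E
python3 fit.py
cat > fit2.py <<'E'
from h import *
P=np.vstack([cloud(dict(np.load(f'pics/{t}.npz'))).reshape(-1,3) for t in ['scene0','side0','wrist0']])
P=P[np.isfinite(P[:,0])]
r=P[(P[:,0]>380)&(P[:,0]<600)&(P[:,1]<-150)&(P[:,1]>-310)]
h=r[(r[:,2]>108)&(r[:,2]<120)]; rect=cv2.minAreaRect(h[:,:2].astype(np.float32)); print('handle top',len(h),np.median(h,0),rect)
lip=r[(r[:,2]>7)&(r[:,2]<20)]; print('lip',cv2.minAreaRect(lip[:,:2].astype(np.float32)),len(lip))
b=r[(r[:,2]>25)&(r[:,2]<60)&(r[:,0]>np.median(h[:,0])+12)]; print('ball',b.mean(0),b[:,2].max())
from scipy.optimize import least_squares
s=least_squares(lambda c:np.linalg.norm(b-c,axis=1)-20,np.r_[b.mean(0)[:2],28],loss='soft_l1').x;print(s)
E
python3 fit2.py
```

```text
[ 4.80e+02  2.24e+02 -2.40e-01] 650 3465 1017 437 [225, 647, 2593] 99.99465106787916 131.15848961747997 134.48564131680274
[ 4.78812198e+02  2.26754243e+02 -2.38776420e-01] 648 3454 966 522 [219, 644, 2591] 100.00408894045232 132.90196379991238 132.67822247634
[ 4.78793941e+02  2.26758726e+02 -2.38800764e-01] 648 3454 966 522 [219, 644, 2591] 100.00408894045232 132.92189040520998 132.65940465766704
[ 4.78793941e+02  2.26758726e+02 -2.38800764e-01] 648 3454 966 522 [219, 644, 2591] 100.00408894045232 132.92189040507918 132.65940465803425
[ 4.78793941e+02  2.26758726e+02 -2.38800764e-01] 648 3454 966 522 [219, 644, 2591] 100.00408894045232 132.92189040507918 132.65940465803425
[ 4.78793941e+02  2.26758726e+02 -2.38800764e-01] 648 3454 966 522 [219, 644, 2591] 100.00408894045232 132.92189040507918 132.65940465803425
short 8924 ang [1.53352137 1.57861425 1.61374438] rmax 72.5241443387355 zmax 172.51246386033702
long 3959 ang [1.90411166 1.94107772 1.97842725] rmax 126.2412447228754 zmax 221.86112399292702
carton [ 4.78793941e+02  2.26758726e+02 -2.38800764e-01]
handle top 140 [ 487.51745211 -230.95208531  113.79042714] ((488.1760559082031, -230.93382263183594), (44.082000732421875, 20.606258392333984), 83.17182159423828)
lip ((490.667724609375, -238.1364288330078), (164.6270751953125, 191.21646118164062), 78.5929946899414) 8306
ball [ 530.42001771 -223.97451981   39.87506173] 51.78055471379025
[ 528.16157894 -231.84386362   29.0776524 ]
```

Emit:
{"name": "carry_out", "arguments": {
  "commands": [
    [-26,5,-32,0.06],
    [-53,10,-63,0.12],
    [-79,20,-95,0.18],
    [-105,32,-126,0.239],
    [-105,54,-126,0.239],
    [-105,76,-126,0.239],
    [-105,76,-126,0.239],
    [-105,76,-126,0.239]
  ],
  "fingers": -1
}}

```text
clock: 1.15
tool_pos: [449.3, 104.9, 329.3]
orientation: [[-0.237, 0.001, 0.972], [-0.972, -0.0, -0.237], [-0.0, -1.0, 0.001]]
wrist_force: [0.4, 0.7, 0.1]
width: -0.005
```

```bash
cat > st.py <<'E'
from h import *
c=np.load('carton.npy')
o=get_obs(); p=np.array(o['tool_pos']);a=c[2];d=p[:2]-c[:2];R=np.array(o['orientation'])
print('t',round(o['clock'],2),'carton xy',np.round([d@[np.cos(a),np.sin(a)],d@[-np.sin(a),np.cos(a)]],1),'tipz',round(p[2]-173,1),'yaw',round(float(np.arctan2(R[1,2],R[0,2])),4),'F',np.round(o['wrist_force'],1),'M',np.round(o['moment'],2),'w',round(o['width'],3),'pos',np.round(p,1))
E
python3 st.py; python3 -c "
from h import *
snap('wrist','w1')"
python3 - <<'E'
import numpy as np
r=55
for th in np.linspace(1.57,0,9):
    print(round(th,2),np.round([-85+r*np.cos(th)-4*np.sin(th)-11,100+r*np.sin(th)+4*np.cos(th)],1))
E
```

```text
t 1.15 carton xy [   0.2 -125.3] tipz 156.3 yaw -0.2391 F [0.4 0.7 0.1] M [-0.01  0.01  0.04] w -0.005 pos [449.3 104.9 329.3]
1.57 [-100.  155.]
1.37 [-89.2 154.7]
1.18 [-78.6 152.3]
0.98 [-68.7 147.9]
0.78 [-59.9 141.7]
0.59 [-52.5 133.9]
0.39 [-46.7 124.7]
0.2 [-42.8 114.6]
0.0 [-41. 104.]
```

View pics/w1.png

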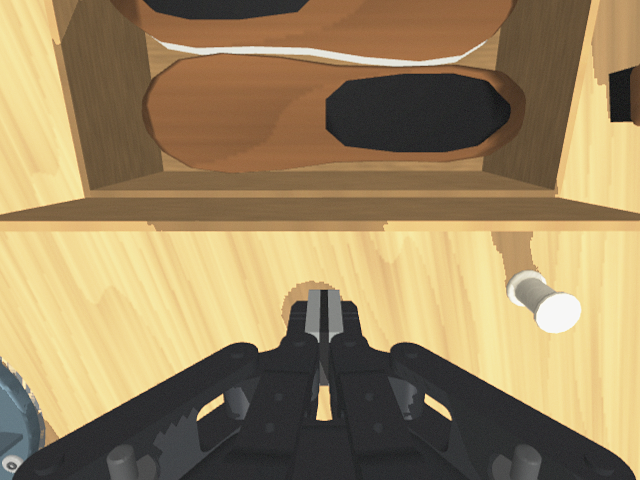

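Emit:
{"name": "carry_out", "arguments": {
  "commands": [
    [-13,1,0,0],
    [-25,1,0,0],
    [-36,2,0,0],
    [-47,4,0,0],
    [-57,8,0,0],
    [-65,15,0,0],
    [-73,22,0,0],
    [-79,32,0,0]
  ]
}}

```text
clock: 2.2
tool_pos: [467.8, 182.3, 296.1]
orientation: [[-0.237, 0.0, 0.972], [-0.972, 0.0, -0.237], [-0.0, -1.0, 0.0]]
wrist_force: [0.0, -0.0, 0.7]
width: 0.004
```

Emit:
{"name": "carry_out", "arguments": {
  "commands": [
    [-2,5,0,0],
    [-4,10,0,0],
    [-5,16,0,0],
    [-6,21,0,0],
    [-6,21,0,0],
    [-6,22,0,0],
    [-6,22,0,0]
  ]
}}

```text
clock: 3.08
tool_pos: [469.3, 187.3, 277.1]
orientation: [[-0.236, -0.0, 0.972], [-0.972, -0.001, -0.236], [0.001, -1.0, 0.0]]
wrist_force: [-11.2, -4.1, 22.8]
width: 0.003
```

```bash
python3 st.py; python3 -c "
from h import *
snap('wrist','w2');snap('scene','s2')"
```

```text
t 3.08 carton xy [  0.1 -40.5] tipz 104.1 yaw -0.2386 F [-11.2  -4.1  22.8] M [-0.78  1.84  0.03] w 0.003 pos [469.3 187.3 277.1]
```

View pics/w2.png

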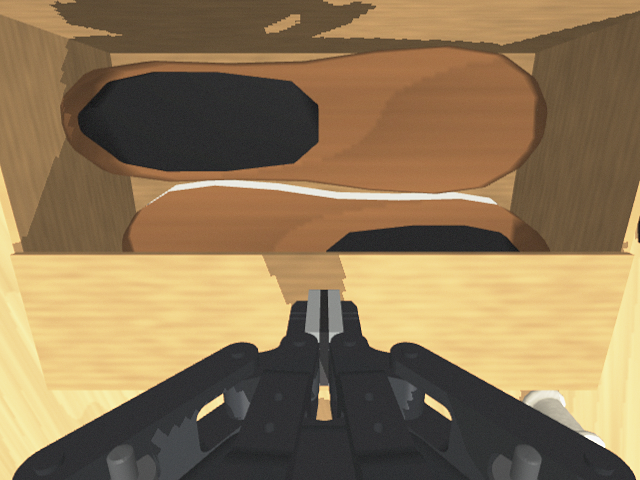

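The short flap is down (the fingertips stand on it at z 104). Next is the outside of the long flap.

Emit:
{"name": "carry_out", "arguments": {
  "commands": [
    [0,-45,0,0],
    [0,-95,0,0],
    [-15,-145,0,0],
    [-55,-150,0,0],
    [-100,-150,0,0],
    [-145,-150,0,0],
    [-190,-150,0,0],
    [-213,-150,0,0]
  ]
}}

```text
clock: 4.18
tool_pos: [519.7, 396.5, 424.1]
orientation: [[-0.236, -0.0, 0.972], [-0.972, 0.0, -0.236], [-0.0, -1.0, -0.0]]
wrist_force: [-0.4, -0.1, -0.2]
width: -0.001
```

Emit:
{"name": "carry_out", "arguments": {
  "commands": [
    [0,0,0,0],
    [0,0,0,0]
  ]
}}

```text
clock: 4.42
tool_pos: [519.5, 393.9, 424.3]
orientation: [[-0.237, -0.001, 0.972], [-0.972, -0.001, -0.237], [0.001, -1.0, -0.0]]
wrist_force: [-0.7, 0.1, 0.2]
width: -0.002
```

```bash
python3 st.py; python3 -c "
from h import *
snap('scene','s3')
c=np.load('carton.npy');a=c[2]
q=cloud(dict(np.load('pics/s3.npz'))).reshape(-1,3);d=q[:,:2]-c[:2]
x=d@[np.cos(a),np.sin(a)];y=d@[-np.sin(a),np.cos(a)];z=q[:,2]
m=(abs(x)<130)&(abs(y+50)<40)&(z>80)&(z<180);print(m.sum(),np.percentile(z[m],[5,50,90]))
m=(abs(x)<120)&(y>60)&(y<150)&(z>150)&(z<235); ang=np.arctan2(z[m]-104,-(y[m]-85));print(m.sum(),np.percentile(ang,[10,50,90]),np.percentile(z[m],98))
"
python3 - <<'E'
import numpy as np
r=100
for th in np.linspace(1.57,0,13):
    print(round(th,2),np.round([85-(r*np.cos(th)-4*np.sin(th)-11),104+r*np.sin(th)+4*np.cos(th)],1))
E
```

```text
t 4.42 carton xy [ -0.  172.1] tipz 251.3 yaw -0.2392 F [-0.7  0.1  0.2] M [ 0.03 -0.05  0.02] w -0.002 pos [519.5 393.9 424.3]
2155 [ 97.43397394 103.41885565 107.39770049]
1496 [1.91003363 1.93899489 1.96856754] 221.93090710854491
1.57 [ 99.9 204. ]
1.44 [ 86.8 203.7]
1.31 [ 73.9 201.6]
1.18 [ 61.4 197.9]
1.05 [ 49.4 192.6]
0.92 [ 38.3 185.7]
0.79 [ 28.1 177.5]
0.65 [ 19.1 168. ]
0.52 [ 11.4 157.4]
0.39 [  5.1 145.9]
0.26 [  0.4 133.7]
0.13 [ -2.6 121. ]
0.0 [ -4. 108.]
```

View pics/s3.png

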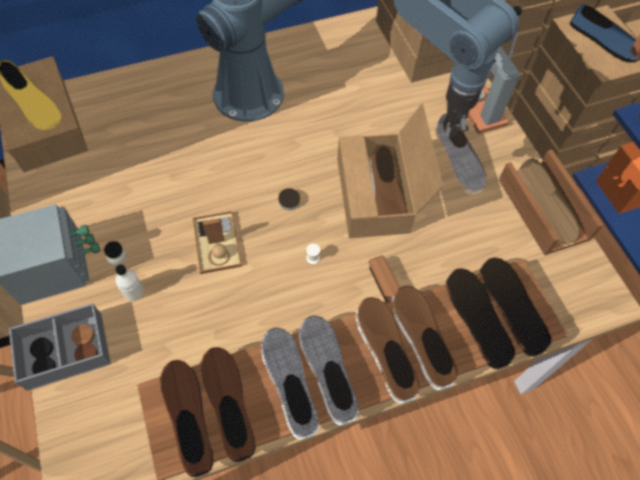

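Emit:
{"name": "carry_out", "arguments": {
  "commands": [
    [0,25,0,0],
    [0,50,0,0],
    [18,50,0,0],
    [36,50,0,0],
    [54,50,0,0],
    [72,50,0,0],
    [85,50,0,0],
    [98,51,0,0]
  ]
}}

```text
clock: 5.48
tool_pos: [496.2, 298.5, 373.8]
orientation: [[-0.237, 0.0, 0.972], [-0.972, 0.0, -0.237], [-0.0, -1.0, 0.0]]
wrist_force: [-0.5, 0.6, -0.8]
width: 0.002
```

Emit:
{"name": "carry_out", "arguments": {
  "commands": [
    [12,3,0,0],
    [24,9,0,0],
    [36,15,0,0],
    [46,24,0,0],
    [55,33,0,0],
    [63,44,0,0],
    [69,55,0,0],
    [74,67,0,0]
  ]
}}

```text
clock: 6.48
tool_pos: [478.7, 227.1, 305.8]
orientation: [[-0.237, -0.0, 0.972], [-0.972, 0.0, -0.237], [-0.0, -1.0, -0.0]]
wrist_force: [-0.7, 0.5, 0.2]
width: 0.003
```

```bash
python3 st.py; python3 -c "
from h import *
snap('wrist','w4')"
```

```text
t 6.47 carton xy [-0.1  0.3] tipz 132.8 yaw -0.239 F [-0.7  0.5  0.2] M [ 0.07  0.   -0.06] w 0.003 pos [478.7 227.1 305.8]
```

View pics/w4.png

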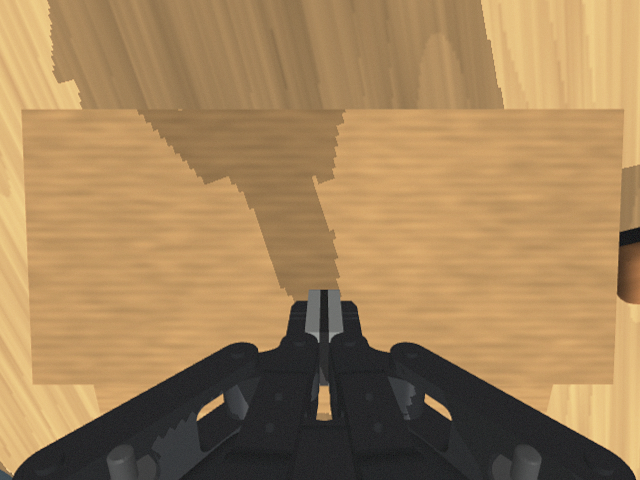

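The long flap is following. Its free edge is at row 385, past the fingers. I'll press it down.

Emit:
{"name": "carry_out", "arguments": {
  "commands": [
    [2,7,0,0],
    [3,13,0,0],
    [4,19,0,0],
    [5,25,0,0],
    [5,26,0,0],
    [5,27,0,0],
    [5,27,0,0]
  ]
}}

```text
clock: 7.4
tool_pos: [477.8, 222.7, 281.2]
orientation: [[-0.236, 0.0, 0.972], [-0.972, -0.0, -0.236], [0.0, -1.0, 0.0]]
wrist_force: [-5.3, -2.1, 13.2]
width: -0.0
```

```bash
python3 st.py
```

```text
t 7.4 carton xy [ 0.  -4.2] tipz 108.2 yaw -0.2386 F [-5.3 -2.1 13.2] M [-0.25  0.96  0.03] w -0.0 pos [477.8 222.7 281.2]
```

Emit:
{"name": "carry_out", "arguments": {
  "commands": [
    [0,-40,0,0],
    [0,-90,0,0],
    [30,-130,8,0],
    [75,-160,20,-0.02],
    [125,-160,34,-0.05],
    [175,-160,48,-0.07],
    [225,-160,61,-0.1],
    [275,-160,75,-0.12]
  ],
  "fingers": 0.3
}}

```text
clock: 8.4
tool_pos: [485.2, -64.0, 439.8]
orientation: [[-0.118, 0.001, 0.993], [-0.993, -0.0, -0.118], [0.0, -1.0, 0.001]]
wrist_force: [0.5, -0.9, 0.2]
width: 0.65
```

Emit:
{"name": "carry_out", "arguments": {
  "commands": [
    [40,0,6,0],
    [65,0,10,0],
    [75,0,11,0],
    [75,0,11,0],
    [75,0,11,0]
  ]
}}

```text
clock: 9.02
tool_pos: [487.5, -137.2, 439.6]
orientation: [[-0.118, -0.0, 0.993], [-0.993, 0.0, -0.118], [-0.0, -1.0, -0.0]]
wrist_force: [-0.1, 0.2, 0.0]
width: 0.652
```

```bash
python3 st.py; python3 -c "
from h import *
snap('wrist','w5');snap('scene','s5');snap('side','d5')
c=np.load('carton.npy');a=c[2]
for n in ['s5','d5']:
  q=cloud(dict(np.load(f'pics/{n}.npz'))).reshape(-1,3);d=q[:,:2]-c[:2]
  x=d@[np.cos(a),np.sin(a)];y=d@[-np.sin(a),np.cos(a)];z=q[:,2]
  for lo,hi in [(-80,-45),(-35,20),(20,80)]:
    m=(abs(x)<125)&(y>lo)&(y<hi)&(z>60)&(z<180);print(n,m.sum(),np.percentile(z[m],[5,50,95]))
"
```

```text
t 9.03 carton xy [  94.5 -351.6] tipz 266.6 yaw -0.118 F [-0.1  0.2  0. ] M [ 0.06 -0.01 -0.  ] w 0.652 pos [ 487.5 -137.2  439.6]
s5 995 [ 98.38756464 103.62957956 108.66275663]
s5 1546 [102.32570254 107.4945907  112.64113118]
s5 1677 [102.43036277 107.40297597 112.41056995]
d5 565 [102.03112359 104.9933828  107.90063134]
d5 828 [105.69324408 108.66912198 111.87179011]
d5 667 [105.50903438 108.76999382 111.93890463]
```

View pics/w5.png

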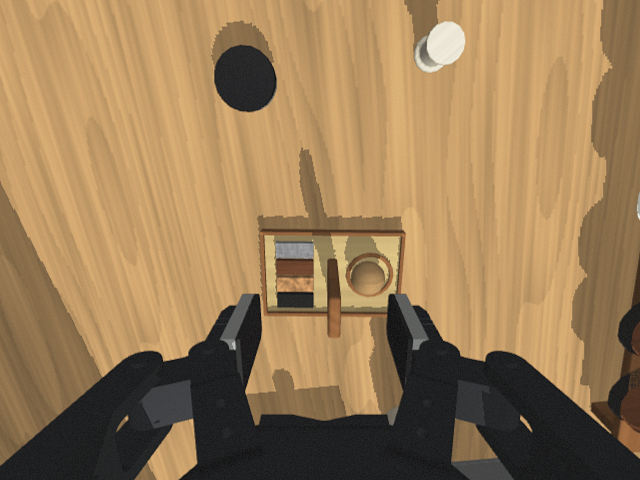

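View pics/s5.png

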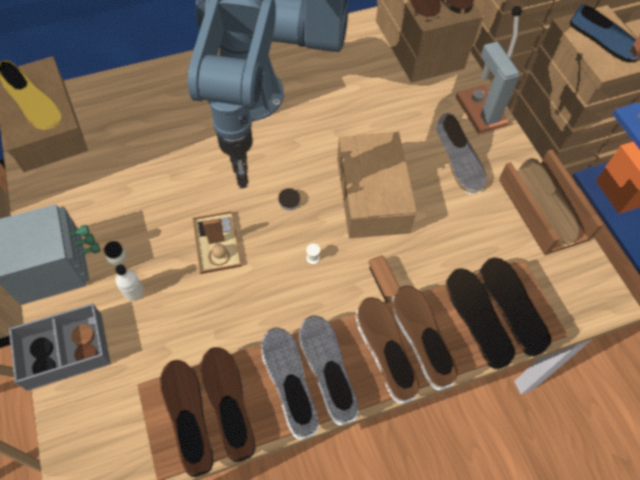

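The carton is shut, both flaps flat at about 104 and 108 mm. The wrist view shows the tray aligned, with the handle top at about (334,262–335) and the ball at (368,277) in its ring.

```bash
cat > tr.py <<'E'
import sys
from h import *
from scipy.optimize import least_squares
for t in sys.argv[1:]:
    P=cloud(dict(np.load(f'pics/{t}.npz'))).reshape(-1,3);P=P[np.isfinite(P[:,0])]
    r=P[(P[:,0]>380)&(P[:,0]<600)&(P[:,1]<-150)&(P[:,1]>-310)&(P[:,2]<121)]
    h=r[(r[:,2]>111)&(r[:,2]<120)]; print(t,'top',len(h),np.round(h.mean(0),1),cv2.minAreaRect(h[:,:2].astype(np.float32)))
    l=r[(r[:,2]>6)&(r[:,2]<19)]; print(' lip',cv2.minAreaRect(l[:,:2].astype(np.float32)))
    b=r[(r[:,2]>28)&(r[:,2]<52)&(np.hypot(r[:,0]-532,r[:,1]+236)<26)]
    print(' ball',len(b),least_squares(lambda c:np.linalg.norm(b-c,axis=1)-20,[532,-236,28],loss='soft_l1').x)
E
python3 tr.py w5 s5 d5 scene0
```

```text
w5 top 528 [ 486.7 -228.1  115.7] ((486.7877197265625, -229.9687042236328), (44.24037551879883, 11.420639991760254), 83.42493438720703)
 lip ((486.43182373046875, -230.47860717773438), (111.15336608886719, 170.5875701904297), 82.51189422607422)
 ball 891 [ 528.11417742 -231.73846005   29.11999858]
s5 top 66 [ 489.4 -230.9  114.7] ((489.10107421875, -230.91090393066406), (42.946903228759766, 14.436115264892578), 83.27131652832031)
 lip ((490.12725830078125, -226.72244262695312), (153.50636291503906, 212.3007049560547), 89.43049621582031)
 ball 157 [ 529.18733619 -232.10027012   27.15529317]
d5 top 44 [ 484.6 -230.6  114.6] ((485.8932800292969, -229.3081817626953), (42.62343215942383, 16.103824615478516), 77.88542175292969)
 lip ((491.84039306640625, -219.71270751953125), (132.7613525390625, 183.60406494140625), 83.2570571899414)
 ball 0 [ 532. -236.   28.]
scene0 top 60 [ 489.8 -230.8  114.9] ((489.4958801269531, -231.02017211914062), (43.516422271728516, 14.588480949401855), 81.96932220458984)
 lip ((487.69439697265625, -233.602783203125), (162.5893096923828, 208.36912536621094), 83.74563598632812)
 ball 165 [ 529.2763395  -231.91442103   27.93612464]
```

Emit:
{"name": "carry_out", "arguments": {
  "commands": [
    [30,0,3,0.006],
    [60,0,7,0.006],
    [85,10,10,0.006],
    [92,50,10,0.006],
    [92,90,10,0.006],
    [92,110,10,0.006],
    [92,110,10,0.006],
    [92,110,10,0.006]
  ]
}}

```text
clock: 10.18
tool_pos: [487.0, -230.6, 330.8]
orientation: [[-0.124, 0.001, 0.992], [-0.992, -0.001, -0.124], [0.001, -1.0, 0.001]]
wrist_force: [-0.6, 0.9, 1.2]
width: 0.647
```

```bash
python3 st.py; python3 -c "
from h import *
snap('wrist','w6')"; python3 tr.py w6
```

```text
t 10.18 carton xy [ 116.1 -442.5] tipz 157.8 yaw -0.1243 F [-0.6  0.9  1.2] M [ 0.02 -0.   -0.02] w 0.647 pos [ 487.  -230.6  330.8]
w6 top 1487 [ 486.8 -228.1  115.7] ((486.62042236328125, -229.6759033203125), (43.59053039550781, 11.977973937988281), 82.45311737060547)
 lip ((486.5035400390625, -230.57635498046875), (110.76272583007812, 170.6039276123047), 82.6845932006836)
 ball 1964 [ 528.18264354 -231.54833937   29.08455308]
```

View pics/w6.png

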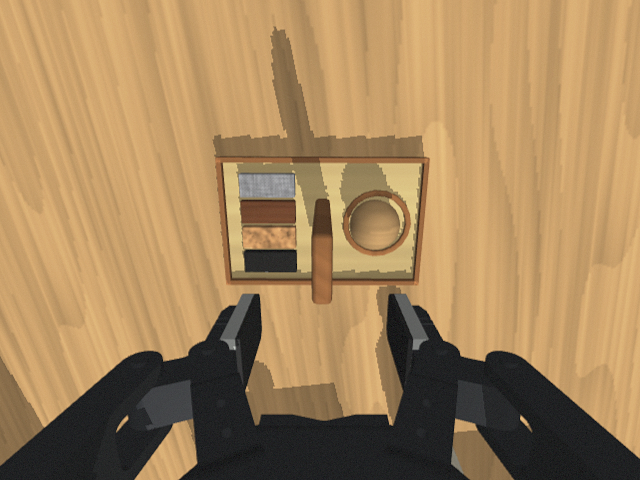

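The board is centred between the pads (column 322). Descend 88 mm, then close in stages.

Emit:
{"name": "carry_out", "arguments": {
  "commands": [
    [0,20,0,0.004],
    [0,40,0,0.004],
    [0,60,0,0.004],
    [0,76,0,0.004],
    [0,86,0,0.004],
    [0,88,0,0.004],
    [0,88,0,0.004],
    [0,88,0,0.004]
  ]
}}

```text
clock: 11.22
tool_pos: [486.7, -230.9, 242.4]
orientation: [[-0.129, 0.001, 0.992], [-0.992, -0.001, -0.129], [0.001, -1.0, 0.001]]
wrist_force: [-0.0, 0.1, 1.2]
width: 0.65
```

Emit:
{"name": "carry_out", "arguments": {
  "commands": [
    [0,0,0,0],
    [0,0,0,0],
    [0,0,0,0],
    [0,0,0,0]
  ],
  "fingers": -0.55
}}

```text
clock: 11.72
tool_pos: [486.5, -230.7, 241.7]
orientation: [[-0.129, 0.0, 0.992], [-0.992, 0.0, -0.129], [-0.0, -1.0, 0.0]]
wrist_force: [0.3, 0.1, 0.5]
width: 0.226
```

```bash
python3 st.py; python3 -c "
from h import *
snap('wrist','w7')"; python3 tr.py w7
```

```text
t 11.72 carton xy [ 115.6 -442.6] tipz 68.7 yaw -0.129 F [0.3 0.1 0.5] M [-0.04 -0.    0.01] w 0.226 pos [ 486.5 -230.7  241.7]
w7 top 6701 [ 487.6 -223.7  115.8] ((484.75701904296875, -227.2930908203125), (41.54560852050781, 82.5998306274414), 68.34144592285156)
 lip ((486.5730895996094, -230.18829345703125), (110.46543884277344, 171.15545654296875), 82.6065902709961)
 ball 4071 [ 528.27183845 -231.44135512   29.04703741]
```

View pics/w7.png

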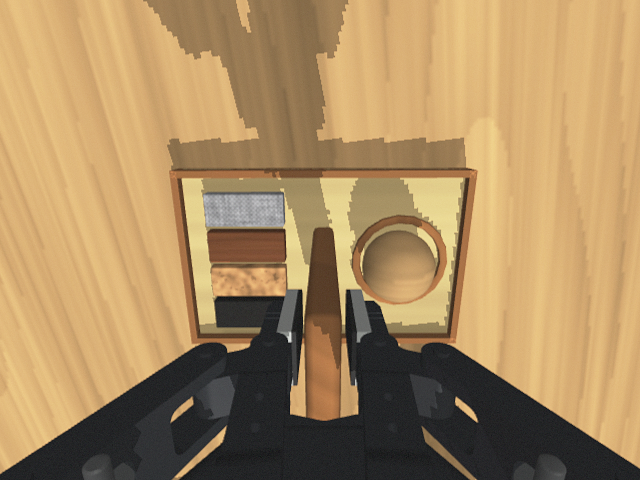

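Centred, with the ball clear of the fingers. Close.

Emit:
{"name": "carry_out", "arguments": {
  "commands": [
    [0,0,0,0],
    [0,0,0,0],
    [0,0,0,0],
    [0,0,0,0],
    [0,0,0,0],
    [0,0,0,0]
  ],
  "fingers": -1
}}

```text
clock: 12.52
tool_pos: [486.4, -230.7, 241.8]
orientation: [[-0.129, -0.0, 0.992], [-0.992, -0.0, -0.129], [0.0, -1.0, -0.0]]
wrist_force: [-2.0, -0.3, 3.0]
width: 0.133
```

```bash
python3 st.py; python3 -c "
from h import *
snap('wrist','w8')"; python3 tr.py w8
```

```text
t 12.53 carton xy [ 115.6 -442.6] tipz 68.8 yaw -0.129 F [-2.  -0.3  3. ] M [0.11 0.25 0.  ] w 0.133 pos [ 486.4 -230.7  241.8]
w8 top 6873 [ 487.7 -223.9  115.9] ((487.4593200683594, -227.849853515625), (41.45454406738281, 76.90023040771484), 81.57189178466797)
 lip ((486.83648681640625, -230.60589599609375), (111.09368133544922, 171.1828155517578), 82.60493469238281)
 ball 4079 [ 528.47438555 -231.50910912   29.05833461]
```

Emit:
{"name": "carry_out", "arguments": {
  "commands": [
    [0,-1,0,0],
    [0,-4,0,0],
    [0,-8,0,0],
    [0,-12,0,0],
    [0,-15,0,0],
    [0,-16,0,0],
    [0,-16,0,0],
    [0,-16,0,0]
  ]
}}

```text
clock: 13.58
tool_pos: [486.4, -230.6, 257.6]
orientation: [[-0.129, -0.0, 0.992], [-0.992, 0.0, -0.129], [-0.0, -1.0, -0.0]]
wrist_force: [0.4, 0.4, -2.9]
width: 0.131
```

```bash
python3 st.py; python3 -c "
from h import *
snap('wrist','w9');snap('side','d9')"
```

```text
t 13.57 carton xy [ 115.6 -442.6] tipz 84.6 yaw -0.129 F [ 0.4  0.4 -2.9] M [ 0.01 -0.02  0.  ] w 0.131 pos [ 486.4 -230.6  257.6]
```

View pics/w9.png

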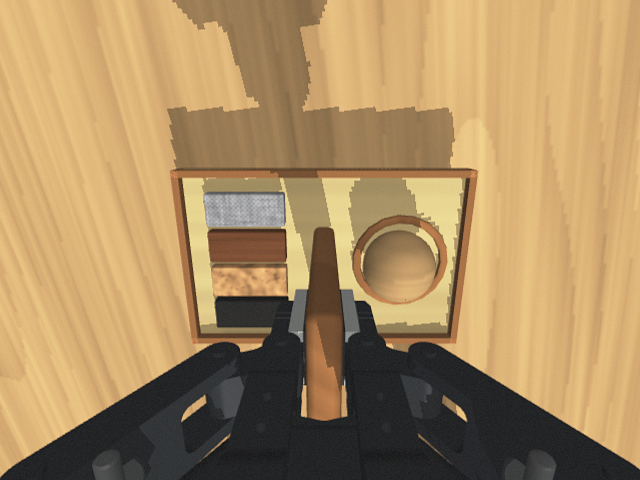

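Held firmly; the ball hasn't moved. Lift the rest, smoothly.

Emit:
{"name": "carry_out", "arguments": {
  "commands": [
    [0,-3,0,0],
    [0,-10,0,0],
    [0,-21,0,0],
    [0,-36,0,0],
    [0,-54,0,0],
    [0,-73,0,0],
    [0,-93,0,0],
    [0,-113,0,0]
  ]
}}

```text
clock: 14.68
tool_pos: [486.4, -230.6, 372.7]
orientation: [[-0.129, 0.001, 0.992], [-0.992, -0.001, -0.129], [0.001, -1.0, 0.001]]
wrist_force: [0.0, 0.1, -3.9]
width: 0.135
```

Emit:
{"name": "carry_out", "arguments": {
  "commands": [
    [0,-19,0,0],
    [0,-35,0,0],
    [0,-48,0,0],
    [0,-58,0,0],
    [0,-65,0,0],
    [0,-68,0,0],
    [0,-69,0,0],
    [0,-69,0,0]
  ]
}}

```text
clock: 15.68
tool_pos: [486.4, -230.6, 439.3]
orientation: [[-0.129, -0.001, 0.992], [-0.992, 0.001, -0.129], [-0.0, -1.0, -0.001]]
wrist_force: [0.1, -0.4, -3.6]
width: 0.134
```

```bash
python3 st.py; python3 - <<'E'
from h import *
d=snap('wrist','w10')
o=get_obs();p=np.array(o['tool_pos']);R=np.array(o['orientation']);c=np.load('carton.npy')
e=R.T@np.array([c[0]-p[0],c[1]-p[1],0]);print('shift in tool axes',e)
E
```

```text
t 15.68 carton xy [ 115.6 -442.6] tipz 266.3 yaw -0.1291 F [ 0.1 -0.4 -3.6] M [-0.    0.03  0.05] w 0.134 pos [ 486.4 -230.6  439.3]
shift in tool axes [-4.52609268e+02  2.50055532e-01 -6.63953080e+01]
```

View pics/w10.png

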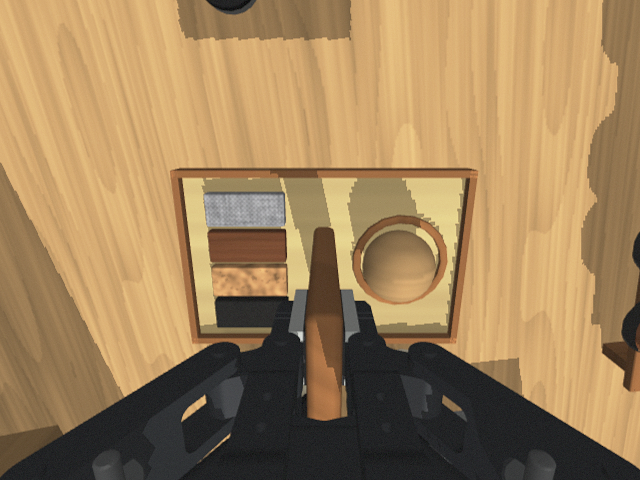

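Emit:
{"name": "carry_out", "arguments": {
  "commands": [
    [-2,0,-0.3,0],
    [-6,0,-0.9,0],
    [-12,0,-1.8,0],
    [-20,0,-2.9,0],
    [-30,0,-4.4,0],
    [-42,0,-6.2,0],
    [-56,0,-8.2,0],
    [-72,0,-10.6,0]
  ]
}}

```text
clock: 16.73
tool_pos: [485.1, -156.8, 439.7]
orientation: [[-0.129, 0.0, 0.992], [-0.992, 0.0, -0.129], [-0.0, -1.0, 0.0]]
wrist_force: [0.9, 0.9, -3.7]
width: 0.133
```

Emit:
{"name": "carry_out", "arguments": {
  "commands": [
    [-18,0,-2.6,0],
    [-38,0,-5.6,0],
    [-60,0,-8.8,0],
    [-84,0,-12.3,0],
    [-108,0,-15.8,0],
    [-132,0,-19.4,0],
    [-156,0,-22.9,0],
    [-180,0,-26.4,0]
  ]
}}

```text
clock: 17.73
tool_pos: [481.8, 25.7, 439.7]
orientation: [[-0.128, 0.0, 0.992], [-0.992, 0.0, -0.128], [-0.0, -1.0, 0.0]]
wrist_force: [0.5, 0.7, -3.2]
width: 0.132
```

Emit:
{"name": "carry_out", "arguments": {
  "commands": [
    [-24,0,-3.5,0],
    [-47,0,-6.9,0],
    [-69,0,-10.1,0],
    [-90,0,-13.2,0],
    [-109,0,-16,0],
    [-126,0,-18.5,0],
    [-141,0,-20.7,0],
    [-154,0,-22.6,0]
  ]
}}

```text
clock: 18.73
tool_pos: [479.5, 180.6, 439.7]
orientation: [[-0.128, 0.0, 0.992], [-0.992, -0.0, -0.128], [0.0, -1.0, 0.0]]
wrist_force: [0.0, -0.1, -3.3]
width: 0.13
```

Emit:
{"name": "carry_out", "arguments": {
  "commands": [
    [-11,0,-1.6,0],
    [-20,0,-2.9,0],
    [-28,0,-4.1,0],
    [-34,0,-5,0],
    [-39,0,-5.7,0],
    [-43,0,-6.3,0],
    [-45.5,0,-6.6,0],
    [-46.6,0,-6.8,0]
  ]
}}

```text
clock: 19.73
tool_pos: [478.8, 226.8, 439.7]
orientation: [[-0.129, 0.0, 0.992], [-0.992, -0.0, -0.129], [-0.0, -1.0, 0.0]]
wrist_force: [-0.1, 0.2, -4.8]
width: 0.132
```

Emit:
{"name": "carry_out", "arguments": {
  "commands": [
    [0,0,0,0],
    [0,0,0,0],
    [0,0,0,0],
    [0,0,0,0],
    [0,0,0,0],
    [0,0,0,0],
    [0,0,0,0],
    [0,0,0,0]
  ]
}}

```text
clock: 20.72
tool_pos: [478.8, 226.7, 439.7]
orientation: [[-0.129, 0.0, 0.992], [-0.992, 0.0, -0.129], [-0.0, -1.0, 0.0]]
wrist_force: [-0.9, -0.3, -3.5]
width: 0.13
```

```bash
python3 st.py; python3 - <<'E'
from h import *
c=np.load('carton.npy')
w=snap('wrist','w11');s=snap('scene','s11');d=snap('side','d11')
P=cloud(w).reshape(-1,3);P=P[np.isfinite(P[:,0])]
m=(abs(P[:,0]-c[0])<100)&(abs(P[:,1]-c[1])<80)&(P[:,2]>195)&(P[:,2]<218)
l=P[m];print('tray',cv2.minAreaRect(l[:,:2].astype(np.float32)),len(l))
f=l[(l[:,2]<211)];A=np.c_[f[:,:2]-c[:2],np.ones(len(f))];print('plane',np.linalg.lstsq(A,f[:,2],rcond=None)[0])
E
```

```text
t 20.73 carton xy [ 0. -0.] tipz 266.7 yaw -0.1289 F [-0.9 -0.3 -3.5] M [-0.02  0.03 -0.04] w 0.13 pos [478.8 226.7 439.7]
tray ((479.25146484375, 226.9578094482422), (110.73961639404297, 170.8932342529297), 82.59992218017578) 39240
plane [-1.46790833e-04 -4.30133120e-03  2.07528268e+02]
```

View pics/w11.png

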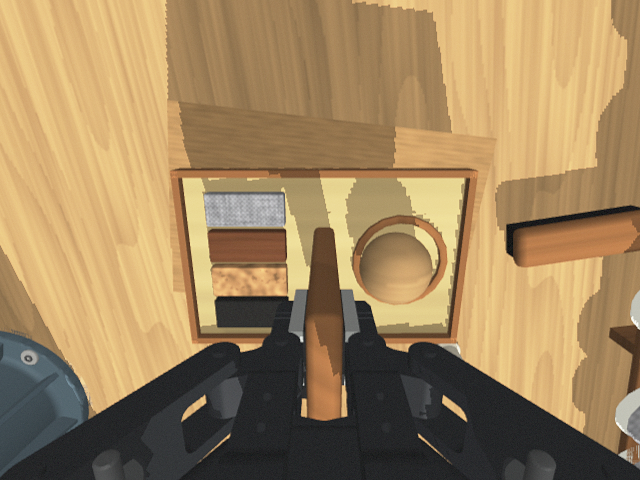

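View pics/s11.png

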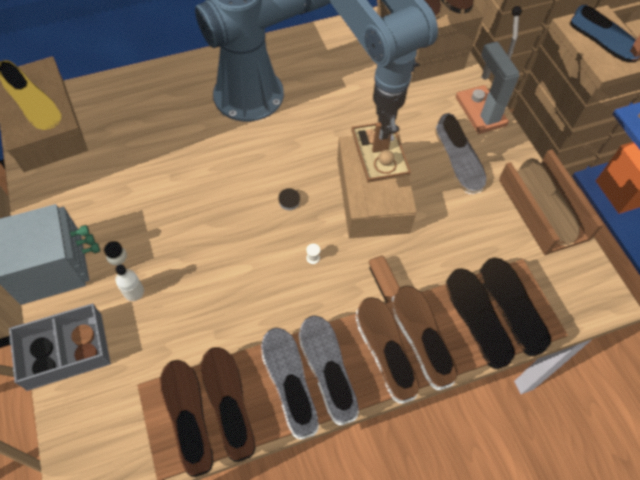

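The tray is centred on the carton, level within about 0.3°, and its underside is near 198 mm. The ball is in its ring at (397,268) in the wrist view. I'm handing in.

```bash
python3 -c "
from bench import *
print(finish_job())"
```

```text
the job is handed in; nothing more can be done
None
```

I finished the job and handed it in at about 21 s. The carton is shut, and the arm is holding the tray still and level above its middle.

- **Carton:** I pushed the short flap down first, then the long flap over it. Afterwards the cameras showed the flap tops at about 104 mm and 108 mm. The highest fingertip force I read, at the end of each move, was about 26 N.
- **Tray:** I gripped it by the handle board, lifted it straight up and carried it over the carton. At hand-in its centre was within about 1 mm of the carton's middle. It was level to about 0.3° and roughly 90 mm clear of the lid.
- **Ball:** it was still in its pocket, and the fingers stayed well clear of it. It sat a few mm off the pocket's centre from the start and moved slightly during the carry.
- **Other items:** nothing else on the counter looked moved in the final scene picture.

None of the checks failed. The only disagreement was between cameras: 1–3 mm on the handle's position and about 1 mm on the flap heights, roughly the stated calibration error.

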